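Put the master stones back in their own seats

ROBOT

A 6-joint arm with a two-finger parallel gripper is mounted at the origin on the work surface. World frame = base frame: x ahead of the robot, y to its left, z up, the work surface at z = 0. Lengths are in m, angles in rad, forces in N, time in s.
With the tool pointing down it reaches from about 0.2 to 0.875 m from the base axis. Payload 3.4 kg.
Tool frame: the origin (TCP) lies at the very end of the fingers, on their centre line; the grasp point (between the pads) lies 19 mm behind it; z points along the fingers, y is the direction in which the jaws open and shut (so a half turn about z gives the same grasp; the last joint's range is limited). The gripper opens to 94 mm and grips with 3 to 60 N. Pads are 16 mm wide; open, the fingers measure 119 mm over their backs; the gripper's body (75 mm by 177 mm) begins 78 mm behind the grasp point.
Start: joints at [-1.411, 0.276, 1.505, -0, 1.361, -0.121], TCP at [0.159, -0.553, 0.168] pointing down, gripper open.
Joint ranges: [-2.89, 2.89], [-0.75, 2.08], [0.22, 2.7], [-1.18, 4.32], [0.11, 2.71], [-2.7, 2.7]. Speed limits (rad/s): [2.57, 2.57, 3.14, 3.14, 3.14, 3.14].

INTERFACE

Orientations are given as a unit quaternion [w, x, y, z].
In Python, from bench import robot, read_camera, get_calibration, ticket gives the robot as it stands. Calls block until the motion is done:
- robot.move_ptp(position, orientation): joint-space move of the TCP to a pose.
- robot.move_linear(position, rot=None, v=0.15, f_stop=None): straight line of the TCP; rot=None keeps the orientation; v is the mean speed in m/s. With f_stop (N) it stops when the force on the tool has changed by that much, and returns True; else False.
- robot.goto_joints(angles): joint-space move.
- robot.grip(opening): finger opening in m; the grip force is fixed at half the most; returns when the fingers have stopped.
- robot.pause(seconds).
- robot.ik(position, orientation): joint angles nearest the present ones, or None.
- robot.get_obs(): the state.
- read_camera(name): name is "scene" or "side" or "wrist"; returns the picture (384x512x3 uint8, red, green, blue); there is no depth.
- get_calibration(name): a dict with "camera_matrix" (3x3 intrinsics, pixels), "rvec" (rotation vector, rad) and "tvec" (3), from world to camera coordinates, as OpenCV has them. Camera axes: x right, y down, z forward; pixel columns grow to the right and rows downward; lengths in m; the calibration is good to about 2 mm. The wrist camera is an equidistant fisheye: a pixel r from the principal point sees the ray r / f radians off the axis. A picture is of the moment at which its call begins: read the wrist's pose just before it. get_calibration takes no time and is no camera call; for the wrist camera it gives the pose at the moment of the call.
A pose or a line that the arm cannot do raises robot.Unreachable and nothing moves.
- ticket.hand_in(): hands the job in, once; it reports no verdict.
The state is a dict: "clock": time; "qpos": joint angles; "qd": joint speeds; "joint_efforts": joint torques, N m; "position": TCP position; "eef_rot": TCP orientation; "force": force on the tool from outside, world axes, zero at the start; "ft_torque": the same for the moment, N m; "width": finger opening in m.
Only numpy, scipy, OpenCV 4.12 (cv2) and the standard library are available. Lean on these libraries where they do the work, as an engineer would, in place of code of your own. Each camera call takes 0.05 s, during which the arm holds its last target. There are 200 camera calls.

TASK

The three stone carriers have been put back in the wrong seats. Move them round so that each stands upright and flat inside the dish of its own colour: white in white, black in black, and green in the green one, whose sliding gate must be opened for the exchange and left slid fully shut over the green carrier's foot. The empty cork mat is free for parking one on the way; do not let any carrier tip over.

Things in the scene. Friction and masses are not known exactly. Their poses are not given: they have to be found in the camera images.
- carrier_white: White carrier with its shell master stone on top: a round foot 56 mm across and 10 mm thick, a round grip post 26 mm across standing on it up to 47 mm, and the stone (22 mm across, lens shaped) up to 56 mm. About 0.12 kg. Origin at the centre of its underside, z up. Its yaw does not matter. Loose; it starts upright in one of the seats.
- carrier_black: Black carrier with its slate master stone on top: a round foot 56 mm across and 10 mm thick, a round grip post 26 mm across standing on it up to 47 mm, and the stone (22 mm across, lens shaped) up to 56 mm. About 0.12 kg. Origin at the centre of its underside, z up. Its yaw does not matter. Loose; it starts upright in one of the seats.
- carrier_green: Green carrier with its jade master stone on top: a round foot 56 mm across and 10 mm thick, a round grip post 26 mm across standing on it up to 47 mm, and the stone (22 mm across, lens shaped) up to 56 mm. About 0.12 kg. Origin at the centre of its underside, z up. Its yaw does not matter. Loose; it starts upright in one of the seats.
- seat_white: White seat for the white carrier: a fixed round dish, 88 mm outside, 72 mm inside, its floor 6 mm above the counter and its rim 12 mm. Origin at the centre of its underside, on the counter. 
- seat_black: Black seat for the black carrier: a fixed round dish, 88 mm outside, 72 mm inside, its floor 6 mm above the counter and its rim 12 mm. Origin at the centre of its underside, on the counter. 
- seat_green: Green seat for the green carrier: a fixed round dish, 88 mm outside, 72 mm inside, its floor 6 mm above the counter and its rim 12 mm. Origin at the centre of its underside, on the counter. It has a sliding retaining gate on its +x side (its own x axis points from the dish centre along the gate's steel guide, which is 40 mm wide, 18.5 mm high and ends with a 24 mm high stop 155 mm from the dish centre).
- mat: Empty cork mat, 100 x 100 x 4 mm, fixed: a free spot. Origin at the centre of its underside, on the counter.
- gate (a joint): The retaining gate of the green seat, an aluminium fork that slides level along the seat's own x. 0 = shut: the two prongs (12 mm wide, 45 mm apart, 19 to 23 mm above the counter) lie over the carrier's foot on both sides of its post, so that the carrier cannot be lifted. 0.07 m = fully open, drawn away along the seat's +x, clear of the dish. Stays where it is left, with about 1.5 N of friction.
- gate_knob (a point): Point in the gate's orange knob, 45 mm above the counter, on the knob's centre line and moving with the gate; at joint 0 it lies 56 mm along the seat's +x from the dish centre. The knob is an upright fin, 36 mm long along the seat's x, 12 mm thick along the seat's y, from 23 to 59 mm above the counter; the gate's plate beneath it is 30 mm wide there with its top at 23 mm.
Mind the look-alikes: they are no part of the job. Several things have the shape of the carrier_black; the one meant has the colours described above. What is shaped like the seat_white but yellow is not meant.

How it is judged:
By the outcome, as a careful person would: the job done as asked, in the order asked, and still so for the second after the job is handed in, with the robot touching nothing.
It also fails if it takes over 112 s, if anything falls off the work surface, if the arm or the gripper's body presses on something with over 40 N, if the wrist force passes 120 N, or if a joint passes its speed limit or range.

## Working session

There is one attempt and no reset: what is moved stays moved. The work goes in short steps, each a Python script; the robot and the scene stay as the last script left them, time stands still between calls to the robot, and variables do not carry over. Pictures are saved under pics/ and viewed, about 12 in all and at most 16, crops included, and the job is handed in when it is done.

```bash
ls; mkdir -p pics
python3 - <<'E'
from bench import robot, read_camera, get_calibration
import cv2
for n in("scene","side"):
    im=read_camera(n); cv2.imwrite(f"pics/{n}0.png",cv2.resize(im[:,:,::-1],(800,600),interpolation=cv2.INTER_CUBIC)); cv2.imwrite(f"{n}0_raw.png",im[:,:,::-1])
    print(n,get_calibration(n))
print(robot.get_obs())
E
```

```text
pics
scene {'camera_matrix': array([[459.8426728 ,   0.        , 255.96759631],
       [  0.        , 459.8426728 , 199.37554411],
       [  0.        ,   0.        ,   1.        ]]), 'rvec': array([ 0.98450409,  2.46493954, -1.08220189]), 'tvec': array([ 0.35115673, -0.1428859 ,  1.30342788])}
side {'camera_matrix': array([[432.61266733,   0.        , 258.26903121],
       [  0.        , 432.61266733, 194.09867104],
       [  0.        ,   0.        ,   1.        ]]), 'rvec': array([ 0.8766271 , -2.64276896,  0.92059475]), 'tvec': array([0.33299943, 0.26058937, 0.94549571])}
{'clock': 0.1, 'qpos': array([-1.41102040e+00,  2.76514461e-01,  1.50598575e+00, -1.68125076e-05,
        1.36072510e+00, -1.20998066e-01]), 'qd': array([-1.77914381e-03, -8.20456808e-04, -4.19193434e-03, -9.12531358e-04,
       -8.82523648e-05,  2.47122150e-04]), 'joint_efforts': array([ 2.10593375e-03, -4.05455840e+01, -2.37780225e+01,  7.03322352e-02,
        2.99292512e-02, -4.71340172e-05]), 'position': array([ 0.15922922, -0.55191582,  0.16700945]), 'eef_rot': array([-8.16012365e-04,  9.90161343e-01,  1.39928010e-01, -2.40451530e-05]), 'force': array([ 0.68551967, -0.69790215, -0.88408226]), 'ft_torque': array([-0.0162678 ,  0.00221176,  0.08292882]), 'width': 0.09371561184986892}
```

View pics/scene0.png

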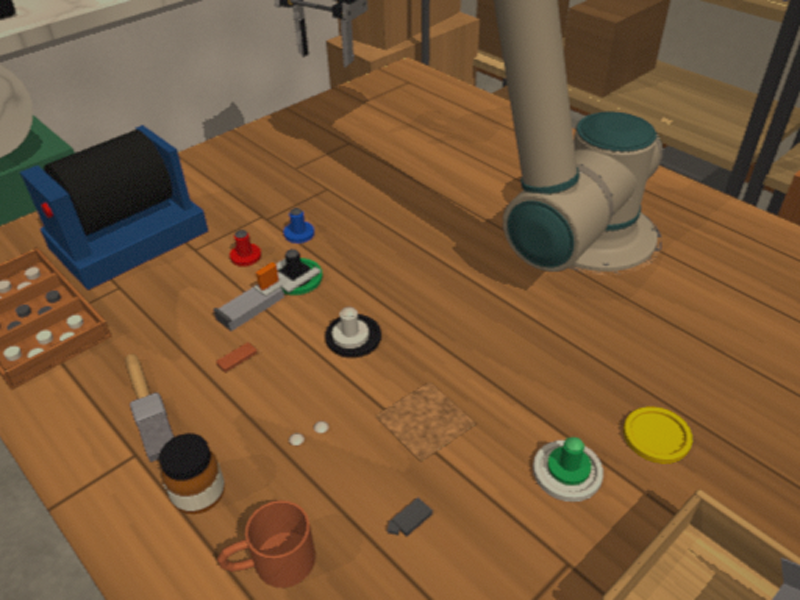

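View pics/side0.png

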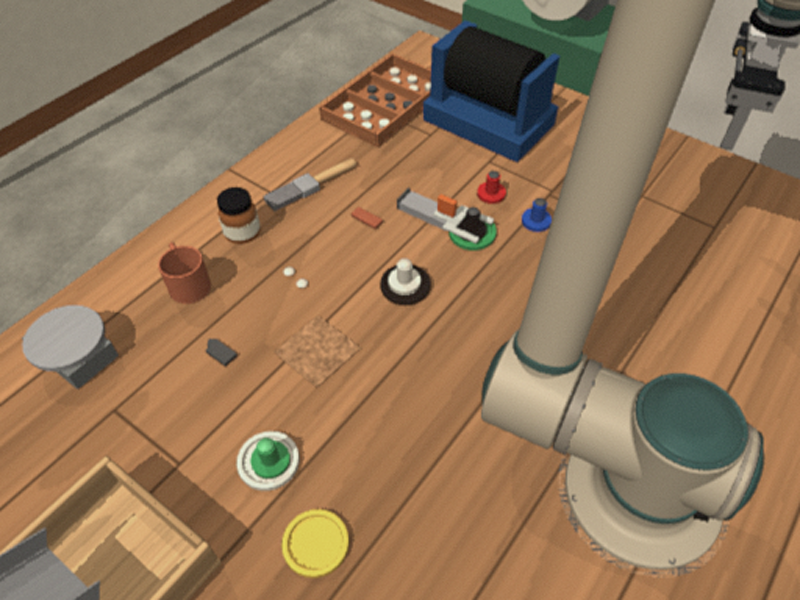

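The black carrier is in the green seat at scene (300,275) of the 800 px view. The white one is in the black seat at (353,334) and the green one in the white seat at (568,469). The mat is at (427,420) and the gate knob at (266,272), with the guide running to about (228,315). I'll get coarse positions first, then refine with the wrist camera.

```bash
cat > h.py <<'E'
from bench import robot, read_camera, get_calibration, ticket
import cv2, numpy as np
def cast(px,z,cal,fish=False):
    """pixels (N,2) -> world points on plane z"""
    px=np.atleast_2d(np.float64(px)); K=cal["camera_matrix"]; R=cv2.Rodrigues(np.float64(cal["rvec"]))[0]
    c=-R.T@np.ravel(cal["tvec"])
    d=np.c_[(px[:,0]-K[0,2])/K[0,0],(px[:,1]-K[1,2])/K[1,1],np.ones(len(px))]
    if fish:
        r=np.hypot(d[:,0],d[:,1]); k=np.where(r>1e-9,np.sin(r)/np.maximum(r,1e-9),1)
        d=np.c_[d[:,0]*k,d[:,1]*k,np.cos(r)]
    w=d@R; return (c+w*((z-c[2])/w[:,2])[:,None])[:,:2]
def down(yaw):  # tool z down, tool y (jaw axis) at angle yaw from world y, pointing down
    # R = Rz(yaw) * Rx(pi)
    return np.array([0,np.cos(yaw/2),np.sin(yaw/2),0])
E
python3 - <<'E'
from h import *
s=512/800
P={"scene":dict(green=(300,275,.01),black=(353,334,.01),white=(568,469,.01),mat=(427,420,.004),knob=(266,276,.045),stop=(228,318,.02),red=(245,250,.01),blue=(298,232,.01)),
"side":dict(green=(472,231,.01),black=(405,283,.01),white=(268,460,.01),mat=(318,350,.004),knob=(447,206,.045),stop=(404,203,.02),red=(491,192,.01),blue=(537,220,.01))}
for n in P:
    for k,(u,v,z) in P[n].items(): print(n,k,cast((u*s,v*s),z,get_calibration(n)).round(3))
print(get_calibration("wrist"), robot.get_obs()["position"])
for p in [(.5,-.2)]: print(robot.ik(np.array([.5,-.2,.2]),down(0)))
E
```

```text
scene green [[ 0.461 -0.269]]
scene black [[ 0.488 -0.098]]
scene white [[0.449 0.283]]
scene mat [[0.52  0.098]]
scene knob [[ 0.524 -0.27 ]]
scene stop [[ 0.612 -0.254]]
scene red [[ 0.489 -0.393]]
scene blue [[ 0.39  -0.369]]
side green [[ 0.462 -0.273]]
side black [[ 0.486 -0.099]]
side white [[0.446 0.282]]
side mat [[0.517 0.094]]
side knob [[ 0.517 -0.269]]
side stop [[ 0.601 -0.25 ]]
side red [[ 0.49  -0.384]]
side blue [[ 0.38 -0.37]]
{'camera_matrix': array([[297.31863964,   0.        , 256.29053434],
       [  0.        , 297.31863964, 193.09960171],
       [  0.        ,   0.        ,   1.        ]]), 'rvec': array([-2.32856254,  1.74939289,  0.24590085]), 'tvec': array([-0.57453039, -0.02802349,  0.3921749 ])} [ 0.15922922 -0.55191582  0.16700945]
[-5.09738357e-01  2.03925648e-01  1.52367019e+00 -4.44089210e-16
  1.41399682e+00  1.06105797e+00]
```

Run:
```python
from h import *
robot.move_ptp(np.array([.48,-.23,.22]),down(0))
cal=get_calibration("wrist"); im=read_camera("wrist")
np.save("w1.npy",im); np.savez("w1cal.npz",**cal)
cv2.imwrite("pics/w1.png",cv2.resize(im[:,:,::-1],(800,600),interpolation=cv2.INTER_CUBIC))
print(robot.get_obs()["clock"],robot.get_obs()["qpos"].round(2),cal["rvec"],-cv2.Rodrigues(cal["rvec"])[0].T@cal["tvec"])
```

```text
1.825 [-0.58  0.19  1.5  -0.    1.46  0.99] [-2.07383652  2.07322866  0.28960578] [ 0.56032315 -0.23114219  0.43625521]
```

View pics/w1.png

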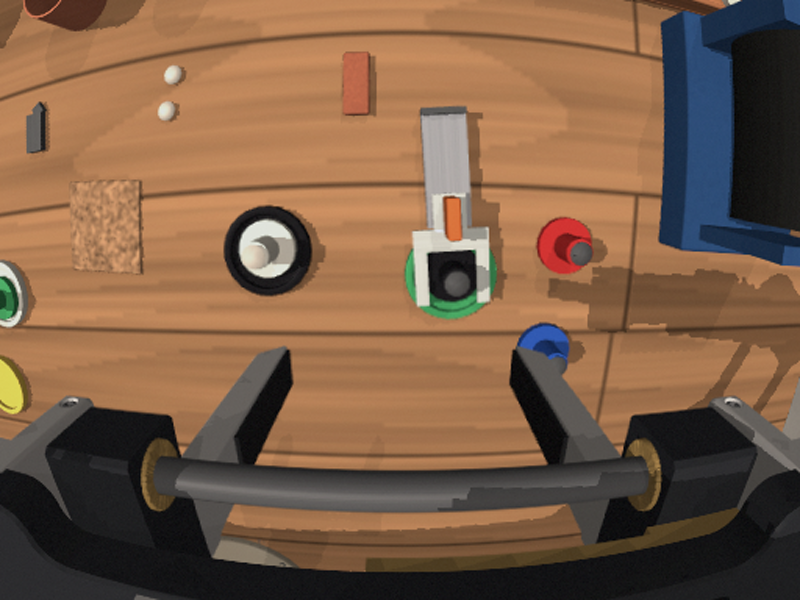

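The wrist view (800 px) shows the black dish at (268,250), and the green dish at (451,275) with the gate shut over the black carrier. The knob is at (453,218), the guide end at (443,110) and the mat at (106,227).

```bash
cat >> h.py <<'E'
def largest(mask,box,s=512/800):
    """largest contour of mask inside box (x0,y0,x1,y1 in 800px picture coords)"""
    x0,y0,x1,y1=[int(v*s) for v in box]; m=np.zeros(mask.shape,np.uint8); m[y0:y1,x0:x1]=mask[y0:y1,x0:x1]
    cs=cv2.findContours(m,cv2.RETR_EXTERNAL,cv2.CHAIN_APPROX_NONE)[0]
    return max(cs,key=cv2.contourArea)[:,0,:]
def circle(c,z,cal,fish=True):
    p=cast(c,z,cal,fish); h=cv2.convexHull(np.float32(p-p.mean(0)))[:,0,:]
    A=np.c_[2*h,np.ones(len(h))]; x=np.linalg.lstsq(A,(h**2).sum(1),rcond=None)[0]
    return (x[:2]+p.mean(0)).round(4), np.sqrt(x[2]+x[:2]@x[:2]).round(4)
def rect(c,z,cal,fish=True):
    p=cast(c,z,cal,fish); o=p.mean(0); (a,b,ang)=cv2.minAreaRect(np.float32((p-o)*1000))
    return (np.array(a)/1000+o).round(4),np.round(b,1),round(ang,1)
E
python3 - <<'E'
from h import *
im=np.load("w1.npy"); cal=dict(np.load("w1cal.npz"))
hsv=cv2.cvtColor(im,cv2.COLOR_RGB2HSV); H,S,V=[hsv[...,i].astype(int) for i in range(3)]
print("black dish",circle(largest((V<70),(215,195,320,305)),.012,cal))
print("white foot",circle(largest((S<60)&(V>90),(225,205,310,295)),.016,cal))
g=largest((H>45)&(H<85)&(S>100),(395,220,505,330)); print("green dish",circle(g,.012,cal))
print("knob",rect(largest((H<14)&(S>200)&(V>180),(435,185,470,245)),.059,cal))
print("mat",rect(largest((np.abs(im.astype(int)-0)[...,0]>0)*1,(70,180,142,274)),.004,cal))
gd=largest((S<60)&(V>90),(410,100,480,192)); print("guide",rect(gd,.0185,cal))
st=largest((S<90)&(V<110)&(V>30),(410,100,475,116)); print("stop",rect(st,.024,cal))
print("black foot",circle(largest((V<50),(428,250,478,302)),.016,cal))
E
```

```text
black dish (array([ 0.4903, -0.1034]), np.float64(0.0432))
white foot (array([ 0.4934, -0.104 ]), np.float64(0.0281))
green dish (array([ 0.4459, -0.2789]), np.float64(0.0267))Traceback (most recent call last):
  File "<stdin>", line 7, in <module>
  File "h.py", line 19, in largest
    return max(cs,key=cv2.contourArea)[:,0,:]
           ~~~^^^^^^^^^^^^^^^^^^^^^^^^
ValueError: max() iterable argument is empty
```

Run:
```python
from h import *
im=np.load("w1.npy"); cal=dict(np.load("w1cal.npz")); s=.64
hsv=cv2.cvtColor(im,cv2.COLOR_RGB2HSV); H,S,V=[hsv[...,i].astype(int) for i in range(3)]
print("knobpx",hsv[int(225*s),int(451*s)],hsv[int(200*s),int(453*s)])
def pts(m,b):
    x0,y0,x1,y1=[int(v*s) for v in b]; y,x=np.nonzero(m[y0:y1,x0:x1]); return np.c_[x+x0,y+y0]
g=pts((H>45)&(H<85)&(S>100),(395,220,505,330)); print("green dish",circle(g,.012,cal))
k=pts((H<10)&(S>190)&(V>150),(440,190,466,245)); print("knob",len(k),rect(k,.059,cal))
print("mat",cast(np.array([(71,181),(141,181),(141,273),(73,271)])*s,.004,cal,True).mean(0))
gd=pts((S<60)&(V>90),(415,114,485,190)); print("guide",rect(gd,.0185,cal))
# guide centreline direction
p=cast(gd,.0185,cal,True); print(np.polyfit(p[:,0],p[:,1],1))
st=cast(np.array([(420,108),(466,108)])*s,.024,cal,True); print("stop far corners",st)
print("black foot",circle(pts((V<50),(428,250,478,302)),.016,cal))
```

```text
knobpx [ 11 184 218] [ 11 183 217]
green dish (array([ 0.4661, -0.2775]), np.float64(0.0424))
knob 1 (array([ 0.5131, -0.2688]), array([0., 0.]), 0.0)
mat [0.52128378 0.08932994]
guide (array([ 0.5815, -0.2702]), array([69.1, 40.9]), 3.2)
[ 0.05547298 -0.30252093]
stop far corners [[ 0.61859344 -0.24784022]
 [ 0.61962899 -0.28823417]]
black foot (array([ 0.4683, -0.2786]), np.float64(0.0255))
```

```bash
cat >> h.py <<'E'
G=np.array([.4657,-.277]); PSI=.058; U=np.array([np.cos(PSI),np.sin(PSI)])
def V3(p,z): return np.array([p[0],p[1],z])
def snap(name):
    cal=get_calibration("wrist"); im=read_camera("wrist"); np.save(name+".npy",im); np.savez(name+"cal.npz",**cal)
    cv2.imwrite(f"pics/{name}.png",cv2.resize(im[:,:,::-1],(800,600),interpolation=cv2.INTER_CUBIC)); return im,cal
def st(t=""):
    o=robot.get_obs(); print(t,"t",round(o["clock"],2),"p",o["position"].round(4),"F",o["force"].round(1),"w",o["width"].round(4))
E
python3 - <<'E'
from h import *
im=np.load("w1.npy"); cal=dict(np.load("w1cal.npz"))
print("black stone",cast(np.array([(457,283)])*.64,.057,cal,True),"white stone",cast(np.array([(256,255)])*.64,.057,cal,True))
k=np.array([(446,198),(460,198),(462,240),(448,241)])*.64
print("knob",cast(k,.059,cal,True).mean(0), "exp",G+.056*U)
K=cast(k,.059,cal,True).mean(0)
q=down(PSI); robot.grip(.045)
robot.move_ptp(V3(K,.11),q); st()
print(robot.move_linear(V3(K,.029),v=.06,f_stop=8)); st("at knob")
robot.grip(0.0); st("gripped")
p=robot.get_obs()["position"]
print(robot.move_linear(V3(p[:2]+.071*U,p[2]),v=.05,f_stop=20)); st("pulled")
snap("w2")
E
```

```text
black stone [[ 0.46900616 -0.27857103]] white stone [[ 0.49405293 -0.10733943]]
knob [ 0.52297169 -0.27456141] exp [ 0.52160583 -0.27375382]Traceback (most recent call last):
  File "<stdin>", line 8, in <module>
  File "h.py", line 33, in st
    o=robot.get_obs(); print(t,"t",round(o["clock"],2),"p",o["position"].round(4),"F",o["force"].round(1),"w",o["width"].round(4))
                                                                                                              ^^^^^^^^^^^^^^^^
AttributeError: 'float' object has no attribute 'round'
```

```bash
sed -i 's/o\["width"\].round(4)/round(o["width"],4)/' h.py
python3 - <<'E'
from h import *
K=np.array([.5227,-.2742]); st()
print(robot.move_linear(V3(K,.029),v=.06,f_stop=8)); st("at knob")
robot.grip(0.0); st("gripped")
p=robot.get_obs()["position"]
print(robot.move_linear(V3(p[:2]+.071*U,p[2]),v=.05,f_stop=20)); st("pulled")
snap("w2")
E
```

```text
t 3.28 p [ 0.5229 -0.2744  0.1102] F [ 1.5 -0.9  0.4] w 0.0453
False
at knob t 4.78 p [ 0.523  -0.2744  0.0295] F [-0.1  0.1 -0.5] w 0.0453
gripped t 5.59 p [ 0.5227 -0.2742  0.029 ] F [ 0.4  0.1 -0.8] w 0.0006
False
pulled t 7.16 p [ 0.5932 -0.2701  0.029 ] F [-0.2 -0.   0.5] w 0.0002
```

View pics/w2.png

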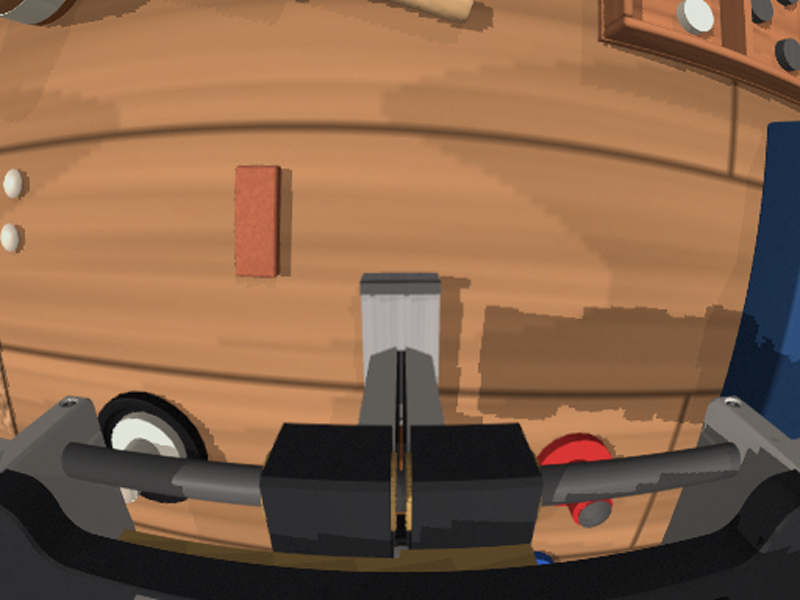

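The fingers closed to 0 mm, so the knob may not be held. I'll check with the fixed cameras.

Run:
```python
from h import *
a=read_camera("scene")[110:260,100:300]; b=read_camera("side")[80:230,200:400]
im=np.hstack([a,b])[:,:,::-1]
cv2.imwrite("pics/s2.png",cv2.resize(im,(800,300),interpolation=cv2.INTER_CUBIC))
```

```text
(no output)
```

View pics/s2.png

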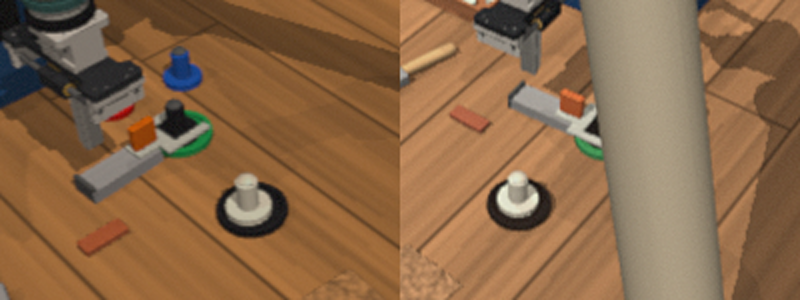

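Run:
```python
from h import *
def proj(n):
    c=get_calibration(n); return c["camera_matrix"]@np.c_[cv2.Rodrigues(c["rvec"])[0],c["tvec"]]
X=cv2.triangulatePoints(proj("scene"),proj("side"),np.array([[146.],[184]]),np.array([[266.],[115]])); X=(X[:3]/X[3]).ravel(); print("tip",X)
p=robot.get_obs()["position"]; print(p)
for n in("scene","side"):
    x=proj(n)@np.r_[p,1]; y=proj(n)@np.r_[X,1]; print(n,x[:2]/x[2],y[:2]/y[2])
print(robot.get_obs()["qpos"],robot.get_obs()["eef_rot"])
```

```text
tip [ 0.59221956 -0.27300098  0.06231019]
[ 0.59336664 -0.27015073  0.02904972]
scene [148.17901974 194.09242046] [145.45932309 183.22640825]
side [264.68220922 124.79878685] [265.70099793 115.84235001]
[-5.33850715e-01  4.86713345e-01  1.53051775e+00 -6.35481725e-05
  1.12437952e+00  9.79116342e-01] [ 1.94491259e-05  9.99581604e-01  2.89243186e-02 -2.28861087e-05]
```

The two views put the fingertips at z≈0.062 while the robot reports 0.029. That is about 33 mm higher than reported, which explains why they closed above the knob. I'll confirm the offset by gently touching the bare counter.

Run:
```python
from h import *
p=robot.get_obs()["position"]
robot.move_linear(V3(p,.09),v=.15)
robot.move_ptp(V3((.50,-.19),.06),down(PSI)); st()
robot.move_linear(V3((.50,-.19),.005),v=.08,f_stop=5); st("z5")
print(robot.move_linear(V3((.50,-.19),-.045),v=.02,f_stop=5)); st("touch")
robot.move_linear(V3((.50,-.19),.06),v=.15); st()
```

```text
t 8.44 p [ 0.4997 -0.1898  0.0593] F [1.1 0.  0.6] w 0.0005
z5 t 9.28 p [ 0.5005 -0.1903  0.0052] F [ 0.5  0.4 -0.3] w 0.0001
True
touch t 11.15 p [ 0.5    -0.19   -0.0374] F [-0.4  0.9  4.5] w 0.0004
 t 11.95 p [ 0.4992 -0.1896  0.0592] F [ 0.1 -0.5  0.2] w 0.0002
```

Confirmed: the fingertips touch the counter at reported z=-0.037, so I'll use an offset of 36.5 mm. Now I'll retry the gate.

```bash
cat >> h.py <<'E'
OFF=.0365
def V3(p,z): return np.array([p[0],p[1],z-OFF])   # z = true fingertip height
E
python3 - <<'E'
from h import *
K=np.array([.5222,-.2740]); q=down(PSI)
robot.grip(.045)
robot.move_ptp(V3(K,.10),q)
print(robot.move_linear(V3(K,.030),v=.06,f_stop=8)); st("at knob")
robot.grip(0.0); st("gripped")
p=robot.get_obs()["position"]
if robot.get_obs()["width"]>.008:
    print(robot.move_linear(p+np.r_[.0705*U,0],v=.05,f_stop=20)); st("pulled")
    robot.grip(.045); st()
    robot.move_linear(V3(K+.07*U,.10),v=.15)
    robot.move_ptp(V3((.44,-.20),.27),q)
    snap("w3"); st()
E
```

```text
False
at knob t 14.54 p [ 0.5225 -0.2742 -0.0061] F [ 0.4  0.7 -0.1] w 0.045
gripped t 15.15 p [ 0.5223 -0.2744 -0.0064] F [ 0.4 -1.5  0.1] w 0.012
False
pulled t 16.71 p [ 0.5911 -0.2699 -0.0065] F [-4.9 -0.3  3.9] w 0.0115
 t 17.4 p [ 0.5927 -0.2704 -0.0064] F [ 0.3 -0.3  0.3] w 0.0446
 t 19.01 p [ 0.4403 -0.2002  0.2318] F [ 0.9 -0.7  0.8] w 0.045
```

View pics/w3.png

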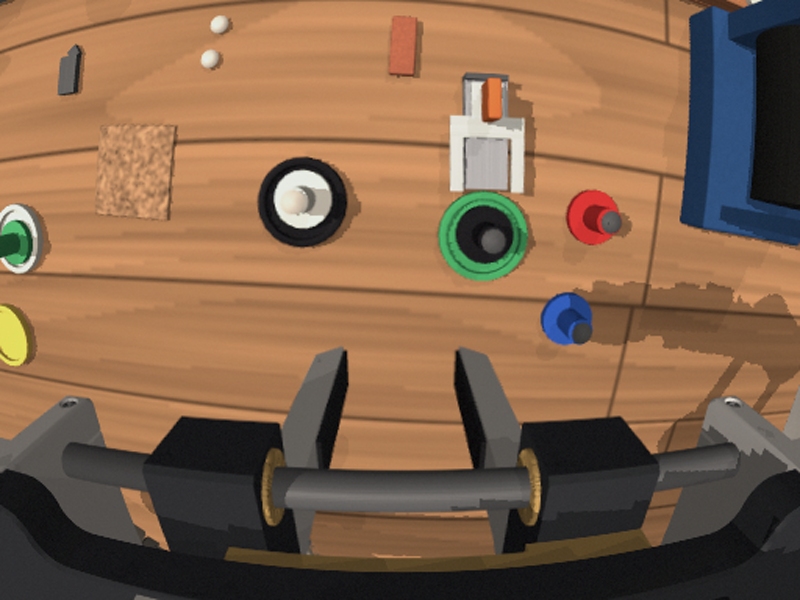

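The gate is fully open, with its prongs at (487,190), clear of the green dish at (483,236). The dish and the black carrier are now fully visible. I'll refine their positions and move black to the mat.

```bash
cat >> h.py <<'E'
MAT=np.array([.521,.090])
def pick(p,yaw=0.,z=.022,lift=.10):
    q=down(yaw); robot.grip(.056); robot.move_ptp(V3(p,.11),q)
    hit=robot.move_linear(V3(p,z),v=.09,f_stop=8); robot.grip(0.); st(f"grip hit={hit}")
    ok=.02<robot.get_obs()["width"]<.032
    if ok: robot.move_linear(V3(p,z+lift),v=.12); st("lift")
    return ok
def place(p,floor,yaw=0.,z=.022,zseat=.006):
    """floor: support height; the carrier was gripped with tips at z when on zseat"""
    zt=z+floor-zseat; robot.move_ptp(V3(p,zt+.08),down(yaw))
    robot.move_linear(V3(p,zt+.008),v=.1)
    hit=robot.move_linear(V3(p,zt-.003),v=.02,f_stop=4); st(f"placed hit={hit}")
    robot.grip(.056); robot.move_linear(V3(p,zt+.09),v=.15)
E
python3 - <<'E'
from h import *
im=np.load("w3.npy"); cal=dict(np.load("w3cal.npz")); s=.64
hsv=cv2.cvtColor(im,cv2.COLOR_RGB2HSV); H,S,V=[hsv[...,i].astype(int) for i in range(3)]
print("green dish",circle(largest((H>45)&(H<85)&(S>100),(430,185,540,290)),.012,cal))
b=circle(largest((V<50),(452,205,518,268)),.016,cal); print("black foot",b)
stn=cast(np.array([(494,240)])*s,.057,cal,True)[0]; print("black stone",stn)
print("black dish",circle(largest((V<70),(250,150,352,255)),.012,cal))
print("white foot",circle(largest((S<60)&(V>90),(265,165,340,235)),.016,cal),cast(np.array([(295,202)])*s,.057,cal,True)[0])
print("mat",cast(np.array([(103,125),(176,125),(170,219),(96,213)])*s,.004,cal,True).mean(0))
c=(b[0]+stn)/2
if pick(c): place(MAT,.004)
E
```

```text
green dish (array([ 0.4669, -0.2777]), np.float64(0.0432))
black foot (array([ 0.4695, -0.2777]), np.float64(0.0268))
black stone [ 0.46944179 -0.27898682]
black dish (array([ 0.4899, -0.1025]), np.float64(0.0429))
white foot (array([ 0.4934, -0.1039]), np.float64(0.0279)) [ 0.49245634 -0.10693152]
mat [0.52222242 0.08818007]
grip hit=False t 21.88 p [ 0.4695 -0.2784 -0.0143] F [0.4 0.  1.5] w 0.0256
lift t 22.87 p [ 0.4688 -0.2778  0.0847] F [ 0.3 -0.6 -2. ] w 0.0258
placed hit=True t 25.57 p [ 0.5212  0.0901 -0.0167] F [0.8 0.3 2.6] w 0.025
```

Run:
```python
from h import *
robot.move_ptp(V3((.41,.2),.27),down(0)); snap("w4"); st()
```

```text
t 27.93 p [0.4099 0.1992 0.2317] F [-0.1 -0.3  0.4] w 0.0557
```

View pics/w4.png

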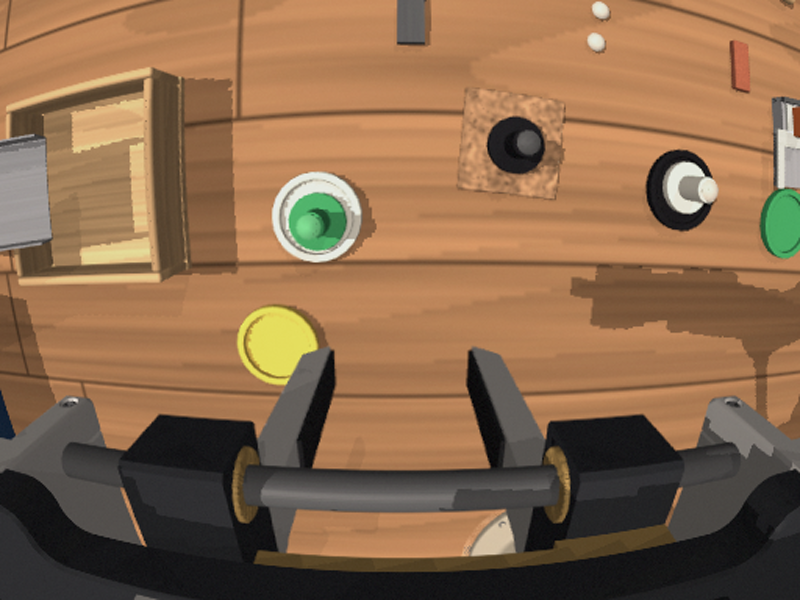

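Black stands upright on the mat at (516,145). Green sits in the white dish at (317,217). Next I'll move green to the green seat and shut the gate.

Run:
```python
from h import *
im=np.load("w4.npy"); cal=dict(np.load("w4cal.npz")); s=.64
hsv=cv2.cvtColor(im,cv2.COLOR_RGB2HSV); H,S,V=[hsv[...,i].astype(int) for i in range(3)]
g=circle(largest((H>45)&(H<85)&(S>100),(285,185,350,255)),.016,cal); print("green foot",g)
sg=cast(np.array([(311,225)])*s,.057,cal,True)[0]; print("stone",sg)
print("white dish",circle(largest((S<50)&(V>110),(268,168,366,266)),.012,cal))
b=circle(largest((V<55),(484,112,548,178)),.014,cal); print("black on mat",b, cast(np.array([(528,143)])*s,.055,cal,True)[0])
if pick((g[0]+sg)/2):
    place(np.array([.4667,-.2776]),.006)
    K=G+.126*U; robot.grip(.045); robot.move_ptp(V3(K,.10),down(PSI)); snap("w5"); st()
```

```text
green foot (array([0.4464, 0.2782]), np.float64(0.0269))
stone [0.44717855 0.27561102]
white dish (array([0.4503, 0.2799]), np.float64(0.0433))
black on mat (array([0.5204, 0.0912]), np.float64(0.027)) [0.51938309 0.09046914]
grip hit=False t 30.62 p [ 0.4469  0.2771 -0.0143] F [-0.3  0.4  1.3] w 0.0255
lift t 31.6 p [0.446  0.2765 0.0847] F [-0.8  0.6 -2.7] w 0.0253
placed hit=True t 34.92 p [ 0.4669 -0.2779 -0.0147] F [-0.5 -0.   2.9] w 0.0255
 t 37.38 p [ 0.5903 -0.2694  0.0631] F [ 0.5  0.3 -0.5] w 0.0451
```

Run:
```python
from h import *
a=read_camera("scene")[110:260,100:300]; b=read_camera("side")[80:230,200:400]
cv2.imwrite("pics/s5.png",cv2.resize(np.hstack([a,b])[:,:,::-1],(800,300),interpolation=cv2.INTER_CUBIC))
```

```text
(no output)
```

View pics/s5.png

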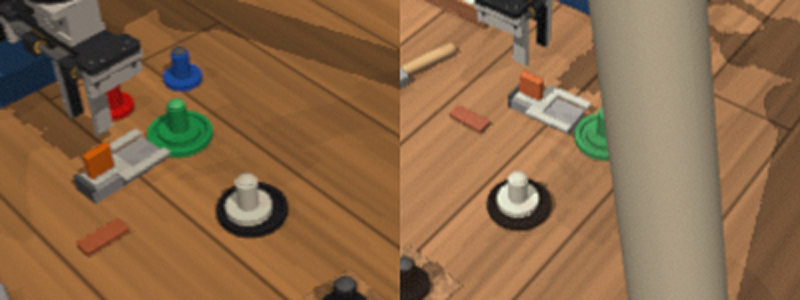

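Green stands upright in the green dish. Now I'll shut the gate.

Run:
```python
from h import *
K=np.array([.5922,-.2702])
print(robot.move_linear(V3(K,.030),v=.06,f_stop=8)); st("at knob")
robot.grip(0.0); st("gripped")
p=robot.get_obs()["position"]
print(robot.move_linear(p-np.r_[.0725*U,0],v=.04,f_stop=18)); st("shut"); robot.pause(.2); st()
robot.grip(.045); st()
robot.move_linear(V3(robot.get_obs()["position"][:2],.10),v=.15)
robot.move_ptp(V3((.44,-.17),.27),down(0)); snap("w6"); st()
```

```text
False
at knob t 38.79 p [ 0.5926 -0.2704 -0.006 ] F [-0.   0.7 -0.4] w 0.0449
gripped t 39.4 p [ 0.5922 -0.2699 -0.0064] F [0.1 1.3 1.2] w 0.012
False
shut t 41.37 p [ 0.5225 -0.2745 -0.0064] F [ 5.9  0.3 -4.3] w 0.0119
 t 41.57 p [ 0.5225 -0.2745 -0.0064] F [ 6.4  0.4 -4.4] w 0.0117
 t 42.26 p [ 0.5197 -0.2742 -0.0064] F [-0.   0.3 -0.3] w 0.0452
 t 43.79 p [ 0.4398 -0.1703  0.2316] F [-0.7 -0.3 -0.4] w 0.0449
```

View pics/w6.png

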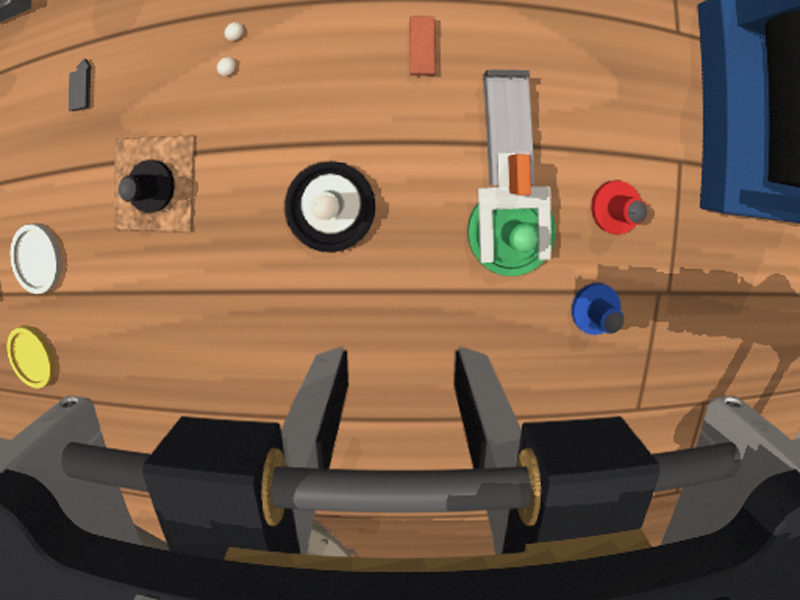

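The gate is back over green's foot. It stopped with the grip at x=0.5225 and a firm 6 N; the starting grip was at 0.5223. Next are white, then black.

Run:
```python
from h import *
im=np.load("w6.npy"); cal=dict(np.load("w6cal.npz")); s=.64
hsv=cv2.cvtColor(im,cv2.COLOR_RGB2HSV); H,S,V=[hsv[...,i].astype(int) for i in range(3)]
w=circle(largest((S<60)&(V>90),(292,168,370,240)),.016,cal)[0]; ws=cast(np.array([(325,205)])*s,.057,cal,True)[0]
print(w,ws,"black dish",circle(largest((V<70),(280,155,380,256)),.012,cal))
if pick((w+ws)/2):
    place(np.array([.4490,.2800]),.006)
    if pick(np.array([.5205,.0908]),z=.020):
        place(np.array([.4900,-.1028]),.006,z=.020,zseat=.004)
        robot.move_ptp(V3((.38,.03),.34),down(0)); snap("w7"); st()
```

```text
[ 0.4929 -0.1038] [ 0.49401146 -0.10621331] black dish (array([ 0.4898, -0.1023]), np.float64(0.0429))
grip hit=False t 46.67 p [ 0.4935 -0.1049 -0.0143] F [0.8 0.7 2.1] w 0.0254
lift t 47.65 p [ 0.4927 -0.1048  0.0847] F [-0.5 -0.4 -1. ] w 0.0252
placed hit=True t 50.42 p [ 0.4492  0.2802 -0.0147] F [-0.6 -0.4  3. ] w 0.0258
grip hit=False t 54.61 p [ 0.5206  0.0907 -0.0163] F [-0.6 -1.   2.4] w 0.0255
lift t 55.59 p [0.5197 0.0908 0.0827] F [-0.1 -0.6 -2.2] w 0.0256
placed hit=True t 57.73 p [ 0.4902 -0.103  -0.0147] F [ 0.2 -0.2  3.1] w 0.0254
 t 60.29 p [0.3799 0.0296 0.3018] F [-0.1  0.1 -0.4] w 0.0558
```

View pics/w7.png

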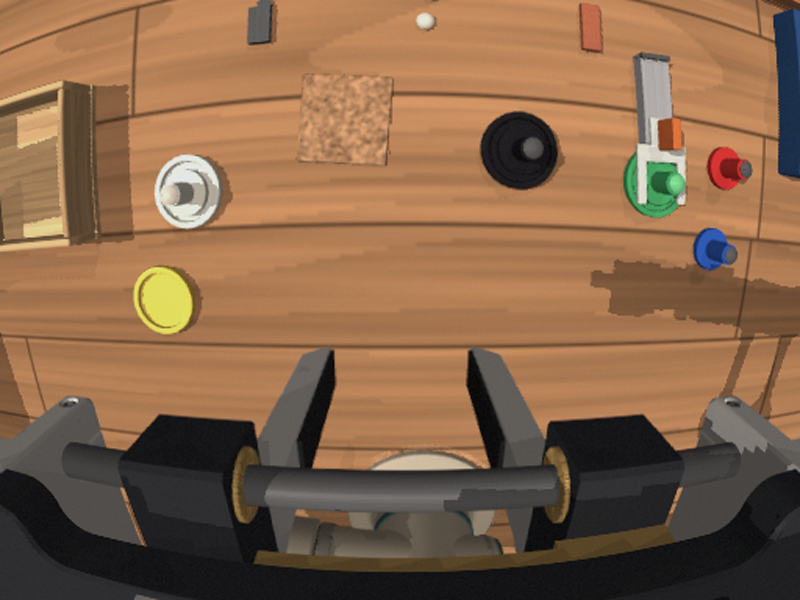

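All three carriers are seated: white at (188,191), black at (519,150) and green at (656,184) with the gate over its foot. One last check compares the knob's position before and now.

Run:
```python
from h import *
for n,b in(("w1",(438,185,472,248)),("w6",(500,145,540,202))):
    im=np.load(n+".npy"); cal=dict(np.load(n+"cal.npz")); h=cv2.cvtColor(im,cv2.COLOR_RGB2HSV)
    # top face: bright orange
    m=(h[...,0]<14)&(h[...,1]>170)&(h[...,2]>205)&(im[...,1]<130)
    print(n,rect(largest(m,b),.059,cal))
```

```text
w1 (array([ 0.5235, -0.2739]), array([33.6,  9.1]), 3.5)
w6 (array([ 0.5226, -0.2734]), array([32.3,  9.7]), 1.6)
```

The knob is back at its shut position to within 1 mm, so I'm handing in.

Run:
```python
from bench import ticket
print(ticket.hand_in())
```

```text
the job is handed in; nothing more can be done
None
```

The job is handed in: each carrier stands in the dish of its own colour, and the gate is slid shut over the green carrier's foot. It took about 60 s of the 112 s allowed.

- **Order of moves:** I opened the gate, parked black on the mat, moved green to the green seat and shut the gate. Then white went to the white seat and black from the mat to the black seat.
- **Fingertip height was off:** my first grab at the gate closed on air, just above the knob. The camera views and a light touch on the counter showed the fingertips about 36.5 mm higher than the robot reports. I corrected for that in every later move, and no grasp missed after that.
- **Last checks:**
  - The final wrist picture shows all three carriers upright in their dishes and the fingers clear.
  - Each carrier met its dish floor at the expected height.
  - The gate stopped firmly with about 6 N, and its knob is within 1 mm of where it was when shut at the start.
- **Disagreements:** none remained at the end. The fixed cameras' hand-picked positions differed from the wrist camera's by up to about 9 mm, and I used the wrist camera's.

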